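# Press the kitchen scale to its tab

### The arm

A 6-joint arm with a two-finger parallel gripper is mounted at the origin on a cart in front of the work surface, level with it; the furniture and walls round the work are solid. World frame = base frame: x ahead of the robot, y to its left, z up, the work surface at z = 0. Lengths are in m, angles in rad, forces in N, time in s.
With the tool pointing down it reaches from about 0.275 to 0.825 m from the base axis. Payload 5.2 kg.
Tool frame: the origin (TCP) lies on the centre line of the jaws, within the pads' length; the fingertips stand 17 mm ahead of it and the grasp point (between the pads) lies 2 mm behind it; z points along the fingers, y is the line along which they close (so a half turn about z gives the same grasp; the last joint's range is limited). The gripper opens to 93 mm and grips with 3 to 60 N. Pads are 15 mm wide; open, the fingers measure 128 mm over their backs; the gripper's body (75 mm by 188 mm) begins 65 mm behind the grasp point.
Start: joints at [-1.327, 0.259, 1.535, -0, 1.348, -0.203], TCP at [0.238, -0.496, 0.236] pointing down, gripper open.
Joint ranges: [-3.14, 3.14], [-0.91, 2.08], [0.19, 2.58], [-1.22, 4.36], [0.22, 2.71], [-3.12, 3.12]. Speed limits (rad/s): [2.57, 2.57, 3.14, 3.14, 3.14, 3.14].

### API

Orientations are given as a unit quaternion [x, y, z, w].
In Python, from cell import ctrl, vision gives the robot as it stands.
- The arm moves only by the tool carry_out, never from a script. Its argument "moves" is a list of rows, each a list of 4 numbers: the shift along the tool's x, y, z in cm, then the turn about the tool's z in degrees. In form: [[dx, dy, dz, twist], ...]. A call has 1 to 12 rows; each row shifts and turns the commanded pose from where the row before left it, along the tool's axes as they then stand; what a row does not reach is not made up. A row lasts 1/8 s, in which the tool goes at most 62.5 mm and 10.7 degrees, less where a joint would pass 70% of its speed; a pose out of reach is approached as far as the arm can. A call is refused whole if a number of a shift passes 6.25 or a number of a turn 10.7, either way. A call with a gripper value outside its range is refused whole. "gripper" is the closure, from 0 (fully open) to 1 (shut), set as the call begins (left out, the last holds). The fingers move at their own pace and stop on an object; "grip_force" is the grip in N (left out, the last holds). Time passes only in rows, so rows that do not move let the fingers close. It gives the time, the measured TCP pose, the force, the opening and the grip force at its end, in the units of the state.
- ctrl.sense(): the state, without advancing time (a new reading comes with each control period).
- vision.snapshot(name): name is "side" or "top" or "wrist"; returns a dict with "color" (420x560x3 uint8, blue, green, red), "fx", "fy", "cx", "cy" (pixels), "cam_to_world" (4x4, takes a point from camera to world coordinates); the wrist camera has in their place "hand_eye" (4x4, takes a point from camera to tool coordinates, whose origin is the TCP and whose axes are the flange's). Camera axes: x right, y down, z forward; pixel columns grow to the right and rows downward; lengths in m; the calibration is good to about 2 mm. The wrist camera is an equidistant fisheye: a pixel r from the principal point sees the ray r / f radians off the axis. A picture is of the moment at which its call begins: read the wrist's pose just before it. There is no depth.
- ctrl.hand_in(): hands the job in; it is judged then, once.
The state is a dict: "time_s": time; "joint_positions": joint angles; "qd": joint speeds; "joint_efforts": joint torques, N m; "eef_pos": TCP position; "eef_rot": TCP orientation; "wrist_force": force on the tool from outside, world axes, zero at the start; "torque": the same for the moment, N m; "gripper_width": opening from 0.0 (shut) to 1.0 (fully open); "finger_force": force on a finger pad.
Only numpy, scipy, OpenCV 4.12 (cv2) and the standard library are available. Lean on these libraries where they do the work, as an engineer would, in place of code of your own. Each camera call takes 0.05 s, during which the arm holds its last target. There are 200 camera calls.

### The job

Try the spring of the kitchen scale: with a fingertip, press down the round rubber thumb pad on the corner of its tilting steel plate until the black pointer stands under the steel tab on the dial, without running past the tab, and keep it there for one to two seconds. Then let go and move clear, so that the pointer returns to its rest. Only push, pick nothing up, and leave the tab, the jar, the tin and the shaker where they are.

Things in the scene. Friction and masses are not known exactly. Their poses are not given: they have to be found in the camera images.
- scale: White kitchen scale fixed to the worktop: base slab 140 (x) x 250 (y) x 16 mm high, origin at the centre of its underside, yaw varies. In its own axes the robot's side is -x; a white dial board stands along its rear (+x) edge, 8 mm thick, y 15 to 125 mm, up to z 236 mm, its face with the black ticks looking to -x. A hinge axle runs along x at y 60 mm, z 65 mm. The steel plate (100 x 155 mm, 5 mm thick) reaches from it to -y and slopes up 0.17 rad towards its free end at rest.
- tilt_plate (a joint): Turn of the steel plate with its black pointer about the axle, rad. 0 = rest (free end up), grows as the free end is pressed down; hard stop at 0.45. A spring drives it back to 0: about 2 to 3 N on the thumb pad to start it, 6 to 8 N near 0.35. The pointer rises from the axle in front of the dial, leans 0.30 rad to +y at rest and swings towards -y when the plate is pressed.
- pad_top (a point): Top centre of the round black rubber thumb pad (thumb_pad, 34 mm across, 9 mm high, slightly domed) on the plate's free corner nearest the robot, 150 mm from the axle, about 98 mm above the worktop at rest. It goes down about 15 mm per 0.1 rad and tilts with the plate.
- pointer_tip (a point): Tip of the black pointer, 3 mm wide, 132 mm from the axle.
- tab_mark (a point): Middle of the lower edge of the steel tab (dark steel) on the dial, 137 mm from the axle. The tab is 14 mm wide and 24 mm high with a white centre line and is set at a different place on the dial each time. Its z axis points away from the axle, its y axis lies along the dial: the pointer comes from +y, is under the centre line at y = 0, and has run past at negative y.
- tab_arm (a joint): Place of the tab on the dial, rad, on the same scale as tilt_plate: the pointer is at the tab's centre line when both values are equal. It stays where it is set; not to be touched.
- salt_shaker_mid (a point): Bystander: glass salt shaker with a grey domed top, 44 mm across, 90 mm tall, loose; this point lies on its axis half-way up. Leave it alone.
- mustard_jar_mid (a point): Bystander: squat jar with a red lid, 62 mm across, 86 mm tall, loose; this point lies on its axis half-way up. Leave it alone.
- small_tin_mid (a point): Bystander: food tin with a paper label, 57 mm across, 72 mm tall, loose; this point lies on its axis half-way up. Leave it alone.
Things that resemble listed ones, but are neither listed nor needed, are in the scene too. What is shaped like the part that bears mustard_jar_mid but blue or purple is not meant. What is shaped like the part that bears small_tin_mid but yellow is not meant.

How it is judged:
On the way, in this order (a step that is already met when the one before it is completed fails the run):
1. the thumb pad is pressed by the fingers and the pointer stands under the tab (y of pointer_tip in the frame of tab_mark between -0.006 and 0.006 m and contact force between the fingers and thumb_pad above 0.5 N), for 0.7 s.
2. let go: the pointer is back at its rest (value of joint tilt_plate below 0.03 rad), for 0.2 s.
At the end, for the whole second after the job is handed in: The pointer was held under the tab (within 6 mm of its centre line) for 0.7 s with the fingers on the thumb pad, and afterwards the plate is back at rest (under 0.03 rad); the tab is within 5 mm of where it was set, and the jar, tin and shaker stand upright within 20 mm of where they were (value of joint tilt_plate below 0.03 rad and distance of tab_mark from where it was at the start of the episode below 0.005 m and distance of each of salt_shaker_mid, mustard_jar_mid, small_tin_mid from where it was at the start of the episode below 0.02 m and angle between each of salt_shaker_mid, mustard_jar_mid, small_tin_mid's own z axis and vertical below 0.2 rad); the robot touches nothing.
It fails at once if the pointer runs past the tab (more than 11 mm beyond its centre line) (y of pointer_tip in the frame of tab_mark below -0.011 m).
It fails at once if the tab is shifted (distance of tab_mark from where it was at the start of the episode above 0.005 m).
It fails at once if a bystander is pushed, lifted or carried (distance of any of salt_shaker_mid, mustard_jar_mid, small_tin_mid from where it was at the start of the episode above 0.02 m).
It also fails if it takes over 38 s, if anything falls off the work surface, if the arm or the gripper's body presses on something with over 40 N, if the wrist force passes 120 N, or if a joint passes its speed limit or range.

## Working session

There is one attempt and no reset: what is moved stays moved. The work goes in short steps, Python scripts to look and compute and a tool call to move; the robot and the scene stay as the last step left them, time stands still between calls to the robot, and variables do not carry over. Pictures are saved under pics/ and viewed, at most 10 in all, crops included, and the job is handed in when it is done.

Besides the shell and the picture viewer there is one more tool, called after "Call:" in YAML: its name, and indented under it one key for each argument. carry_out: Moves the arm, as the interface text tells. Its arguments: {"type":"object","properties":{"moves":{"type":"array"},"gripper":{"type":"number"},"grip_force":{"type":"number"}},"required":["moves"]}

```bash
mkdir -p pics; python3 - <<'E'
from cell import ctrl, vision
import cv2, json, numpy as np, pickle
s=ctrl.sense(); print(s['time_s'],s['eef_pos'],s['eef_rot'])
d={}
for n in('side','top'):
    v=vision.snapshot(n); d[n]=v; cv2.imwrite(f'pics/{n}0.png',v['color']); print(n,v['fx'],v['cx'],v['cy'],np.round(v['cam_to_world'],3).tolist())
pickle.dump(d,open('d0.pkl','wb'))
E
```

```text
0.0 [ 0.23754439 -0.49547089  0.23482372] [ 9.75149378e-01  2.21546463e-01 -1.07018668e-05 -9.24634382e-04]
side 445.92186915921934 277.4226924598295 217.3130826505017 [[-0.989, -0.068, 0.131, 0.336], [-0.147, 0.556, -0.818, 0.886], [-0.017, -0.828, -0.56, 0.746], [0.0, 0.0, 0.0, 1.0]]
top 521.4156116092116 277.5454236236036 209.20371571343668 [[0.015, -0.983, 0.183, 0.224], [-1.0, -0.017, -0.01, 0.019], [0.013, -0.182, -0.983, 1.497], [0.0, 0.0, 0.0, 1.0]]
```

View pics/side0.png

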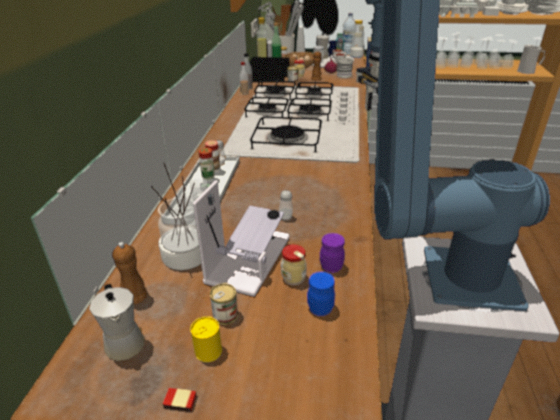

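View pics/top0.png

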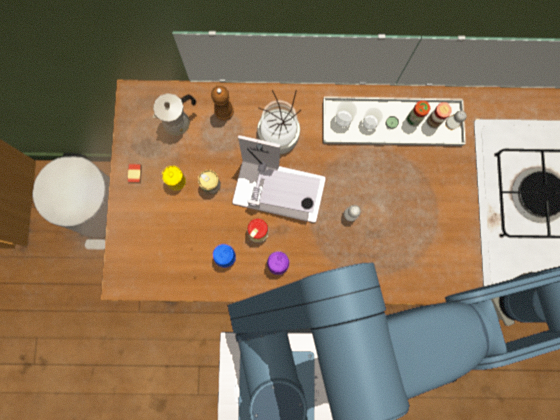

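The thumb pad is the black disc at top (307,203) and side (273,214). The only possible confusions are the dark burners, at top (537,190), and the grey shaker top at (353,213). The red-lid jar is at (257,231), the tin at (208,181). I'll check the choice with close crops.

```bash
cat > h.py <<'E'
import numpy as np
def ray(v,u,w):
    M=np.array(v['cam_to_world']); d=M[:3,:3]@np.array([(u-v['cx'])/v['fx'],(w-v['cy'])/v['fy'],1]); return M[:3,3],d/np.linalg.norm(d)
def atz(v,u,w,z):
    o,d=ray(v,u,w); return o+d*(z-o[2])/d[2]
def tri(*rs):
    A=0;b=0
    for o,d in rs:
        P=np.eye(3)-np.outer(d,d);A=A+P;b=b+P@o
    return np.linalg.solve(A,b)
def proj(v,p):
    M=np.linalg.inv(np.array(v['cam_to_world']));q=M[:3,:3]@p+M[:3,3];return [round(float(v['fx']*q[0]/q[2]+v['cx']),1),round(float(v['fy']*q[1]/q[2]+v['cy']),1)]
E
python3 - <<'E'
import pickle,cv2,numpy as np
from h import *
d=pickle.load(open('d0.pkl','rb'));t,s=d['top'],d['side']
print('pad',tri(ray(t,307,203),ray(s,273,214)),atz(t,307,203,.098),atz(s,273,214,.098))
print('shaker',atz(t,353,213,.09))
a=cv2.resize(s['color'][175:300,185:305],None,fx=4.5,fy=4.5,interpolation=2)[:560]
b=cv2.resize(t['color'][130:226,230:330],None,fx=4,fy=4,interpolation=2)
c=np.zeros((600,800,3),np.uint8)
a=cv2.resize(s['color'][175:295,190:290],None,fx=4,fy=4,interpolation=2)
c[:480,:400]=a;c[:384,400:]=b
cv2.imwrite('pics/c0.png',c)
E
```

```text
pad [ 0.5026269  -0.07602177  0.09700282] [ 0.50284123 -0.07594358  0.098     ] [ 0.50195461 -0.07444358  0.098     ]
shaker [ 0.47867858 -0.20308112  0.09      ]
```

View pics/c0.png

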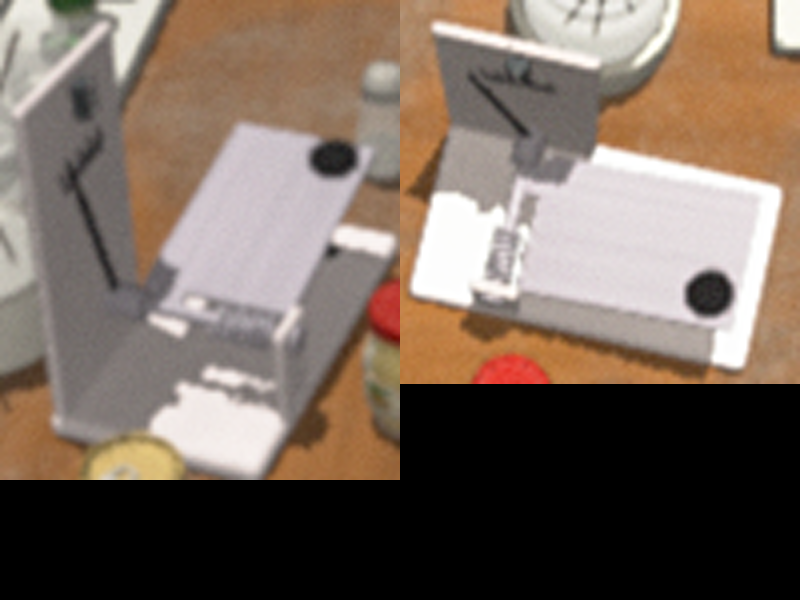

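The crops confirm the pad: the black disc on the plate's free near corner. The tab is at side ≈(210.5,200) and top ≈(259.5,147.5). The pointer tip is at side ≈(207.5,220) and top ≈(248,149). Next I fit the scale pose and the tab angle.

```bash
cat > fit.py <<'E'
import pickle,numpy as np
from scipy.optimize import least_squares
from h import *
d=pickle.load(open('d0.pkl','rb'));t,s=d['top'],d['side']
T=lambda x,y:(t,np.array([230+(x-400)/4,130+y/4]))
S=lambda x,y:(s,np.array([190+x/4,175+y/4]))
def arm(r,q,x=.056): a=.30-q; return np.array([x,.06+r*np.sin(a),.065+r*np.cos(a)])
obs=[(lambda p:np.array([-.07,-.125,.0]),T(742,370)),(lambda p:np.array([.07,-.125,.016]),T(781,187)),
(lambda p:np.array([-.07,.125,.016]),T(412,293)),
(lambda p:np.array([.062,.125,.236]),T(434,25)),(lambda p:np.array([.062,.015,.236]),T(600,66)),
(lambda p:np.array([.062,.125,.236]),S(20,108)),(lambda p:np.array([.062,.015,.236]),S(106,28)),
(lambda p:np.array([-.07,.125,.016]),S(262,472)),
(lambda p:arm(.132,0),S(70,178)),(lambda p:arm(.132,0),T(472,75)),
(lambda p:arm(.149,p[3],.059),S(82,100)),(lambda p:arm(.149,p[3],.059),T(518,70)),
(lambda p:np.array([p[4],p[5],.097]),T(709,294)),(lambda p:np.array([p[4],p[5],.097]),S(332,158))]
def W(p,l):
    c,n=np.cos(p[2]),np.sin(p[2]);return np.array([p[0]+c*l[0]-n*l[1],p[1]+n*l[0]+c*l[1],l[2]])
f=lambda p:np.concatenate([np.array(proj(v,W(p,g(p))))-o for g,(v,o) in obs])
if __name__=='__main__':
    r=least_squares(f,[.53,0,-.2,.25,-.033,-.088],diff_step=1e-2,loss='soft_l1');p=r.x
    print(p.round(3));print(f(p).reshape(-1,2).round(1).tolist());print('pad',W(p,np.array([p[4],p[5],.097])))
    for q in np.arange(0,.45,.05): print(q.round(2),[proj(v,W(p,arm(.149,q,.059))) for v in(s,t)])
    np.save('p.npy',p)
E
python3 fit.py
```

```text
[ 0.555  0.    -0.203  0.249 -0.037 -0.085]
[[0.2, 1.4], [0.6, 0.2], [-1.4, 1.1], [-1.1, 1.2], [0.0, 0.3], [-0.3, 1.4], [1.0, -2.4], [0.4, -0.6], [-2.4, -4.6], [-0.3, -1.4], [-1.2, -0.9], [0.0, -1.4], [-0.4, 0.0], [0.2, -0.5]]
pad [ 0.50166319 -0.07586097  0.097     ]
0.0 [[202.0, 209.7], [245.8, 143.9]]
0.05 [[203.4, 207.3], [248.4, 144.2]]
0.1 [[204.9, 205.0], [251.2, 144.6]]
0.15 [[206.4, 202.9], [253.9, 145.1]]
0.2 [[207.8, 200.9], [256.7, 145.6]]
0.25 [[209.3, 199.1], [259.6, 146.1]]
0.3 [[210.8, 197.4], [262.4, 146.7]]
0.35 [[212.3, 195.8], [265.2, 147.4]]
0.4 [[213.8, 194.5], [268.1, 148.0]]
```

Call:
carry_out:
  moves:
    - [2.4, -1.5, 0, 0]
    - [4.6, -2.9, 0, 0]
    - [4.6, -2.9, 0, 0]
    - [4.6, -2.9, 0, 0]
    - [4.6, -2.9, 0, 0]
    - [4.6, -2.9, 0, 0]
    - [4.6, -2.9, 0, 0]
    - [4.6, -2.9, 0, 0]
    - [4.6, -2.9, 0, 0]
    - [2.8, -1.8, 0, 0]
  gripper: 1
  grip_force: 10

```text
time_s: 1.35
eef_pos: [0.5026, -0.0732, 0.2353]
eef_rot: [0.975, 0.222, -0.0, -0.0]
wrist_force: [-0.3, -0.7, -1.0]
gripper_width: 0.008
finger_force: 0.0
```

Call:
carry_out:
  moves:
    - [0, 0, 0, -10.5]
    - [0, 0, 0, -10.5]
    - [0, 0, 0, -10.5]
    - [0, 0, 0, -10.5]
    - [0, 0, 0, -10.5]
    - [0, 0, 0, 0]
    - [0, 0, 0, 0]

```text
time_s: 2.22
eef_pos: [0.5018, -0.0755, 0.2354]
eef_rot: [0.778, 0.629, -0.0, -0.0]
wrist_force: [-0.7, 0.3, 0.4]
gripper_width: 0.007
finger_force: 0.0
```

Call:
carry_out:
  moves:
    - [0, 0, 3, 0]
    - [0, 0, 4, 0]
    - [0, 0, 2, 0]
    - [0, 0, 1, 0]
    - [0, 0, 0, 0]

```text
time_s: 2.85
eef_pos: [0.5018, -0.0755, 0.1354]
eef_rot: [0.777, 0.63, -0.0, -0.0]
wrist_force: [-0.4, -0.2, -0.6]
gripper_width: 0.007
finger_force: 0.0
```

```bash
cat > look.py <<'E'
import sys,cv2,numpy as np
from cell import ctrl,vision
n=sys.argv[1]
s=vision.snapshot('side')['color'];t=vision.snapshot('top')['color']
np.save(f'side{n}.npy',s)
c=np.zeros((600,800,3),np.uint8)
c[:600,:500]=cv2.resize(s[175:295,190:290],None,fx=5,fy=5,interpolation=2)
c[:300,500:]=cv2.resize(t[130:230,230:330],None,fx=3,fy=3,interpolation=2)
cv2.imwrite(f'pics/l{n}.png',c)
E
python3 look.py 1
```

```text
(no output)
```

View pics/l1.png

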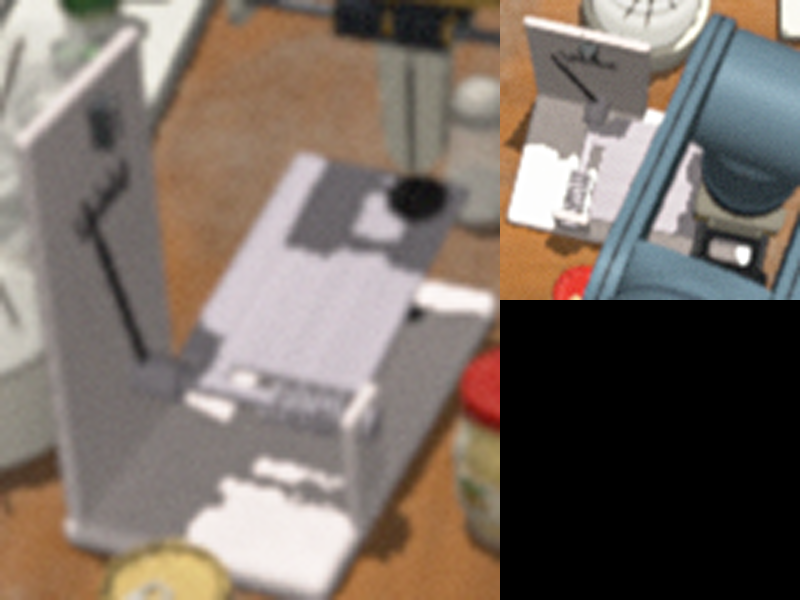

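The closed fingertips, at crop (410,172), stand above the pad at (418,197). The pointer and tab are visible in both views. I press to about 0.17 rad and look again.

Call:
carry_out:
  moves:
    - [0, 0, 1, 0]
    - [0, 0, 1, 0]
    - [0, 0, 0.8, 0]
    - [0, 0, 0.7, 0]
    - [0, 0, 0.6, 0]
    - [0, 0, 0.4, 0]
    - [0, 0, 0, 0]
    - [0, 0, 0, 0]

```text
time_s: 3.95
eef_pos: [0.5023, -0.076, 0.0909]
eef_rot: [0.777, 0.63, 0.0, 0.0]
wrist_force: [-0.4, -4.6, 5.3]
gripper_width: 0.006
finger_force: 2.7
```

```bash
python3 look.py 2
```

```text
(no output)
```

View pics/l2.png

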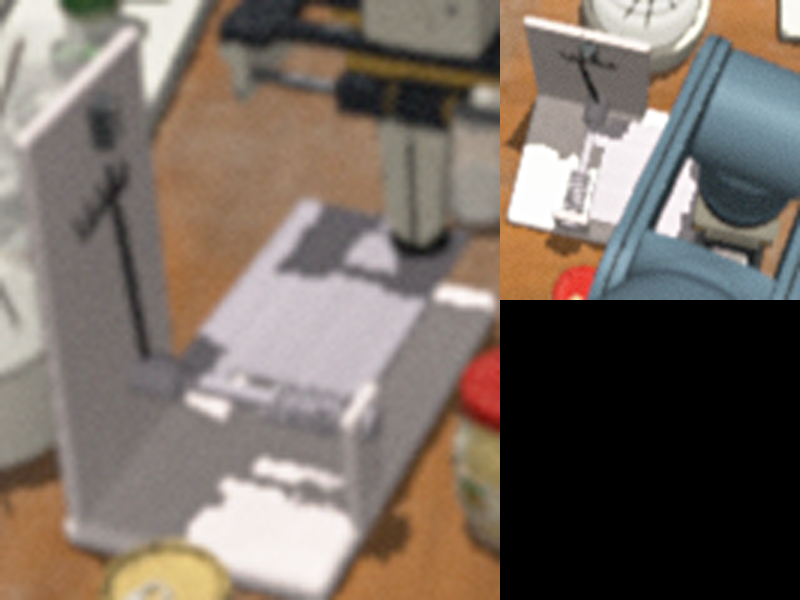

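The pointer has swung most of the way: in the side crop it runs (147,355)→(115,205), with the tab at (104,122). I'll work out the angles on the dial plane, using a larger top crop.

```bash
cat > ang.py <<'E'
import pickle,numpy as np
from h import *
d=pickle.load(open('d0.pkl','rb'));p=np.load('p.npy');c,n=np.cos(p[2]),np.sin(p[2]);R=np.array([[c,-n,0],[n,c,0],[0,0,1]])
def dial(v,u,w,x):
    o,r=ray(d[v],u,w);o=R.T@(o-[p[0],p[1],0]);r=R.T@r;q=o+r*(x-o[0])/r[0];a=.30-np.arctan2(q[1]-.06,q[2]-.065);return np.round(q[1:],3),round(float(a),3),round(float(np.hypot(q[1]-.06,q[2]-.065)),3)
E
python3 - <<'E'
from ang import *
import cv2
from cell import vision
S=lambda x,y:(190+x/5,175+y/5)
for nm,pt,x in[('rest tip',(88,215),.055),('rest mid',(118,290),.055),('now tip',(116,205),.055),('now mid',(131,280),.055),('tab',(104,123),.059)]: print(nm,dial('side',*S(*pt),x))
t=vision.snapshot('top')['color'];s=vision.snapshot('side')['color']
k=np.zeros((600,800,3),np.uint8)
k[:,:400]=cv2.resize(t[130:172,237:265],(400,600),interpolation=2)
k[:,400:]=cv2.resize(s[190:250,198:238],(400,600),interpolation=2)
cv2.imwrite('pics/k2.png',k)
E
```

```text
rest tip (array([0.092, 0.178]), 0.027, 0.117)
rest mid (array([0.073, 0.123]), 0.075, 0.06)
now tip (array([0.066, 0.167]), 0.242, 0.102)
now mid (array([0.06, 0.12]), 0.296, 0.055)
tab (array([0.061, 0.209]), 0.291, 0.144)
```

View pics/k2.png

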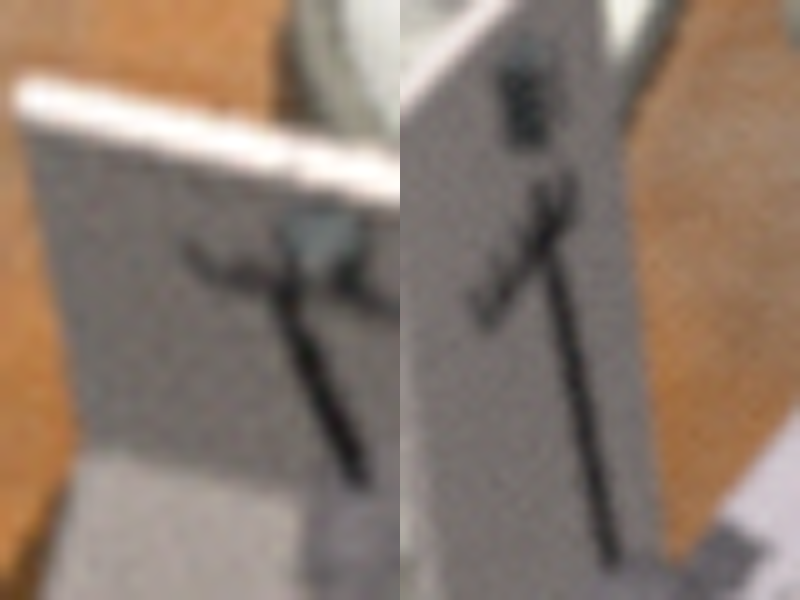

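Extending the pointer line, the top view leaves about 0.08 rad to go. The side view leaves less, but it suffers more parallax. I press another 6 mm and measure again.

Call:
carry_out:
  moves:
    - [0, 0, 0.3, 0]
    - [0, 0, 0.3, 0]
    - [0, 0, 0, 0]

```text
time_s: 4.53
eef_pos: [0.5023, -0.076, 0.0848]
eef_rot: [0.777, 0.63, 0.0, 0.001]
wrist_force: [-0.0, -4.5, 5.8]
gripper_width: 0.006
finger_force: 2.9
```

```bash
cat > k.py <<'E'
import sys,cv2,numpy as np
from cell import vision
t=vision.snapshot('top')['color'];s=vision.snapshot('side')['color']
k=np.zeros((600,800,3),np.uint8)
k[:,:400]=cv2.resize(t[130:172,237:265],(400,600),interpolation=2)
k[:,400:]=cv2.resize(s[190:250,198:238],(400,600),interpolation=2)
cv2.imwrite(f'pics/k{sys.argv[1]}.png',k)
E
python3 k.py 3
```

```text
(no output)
```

View pics/k3.png

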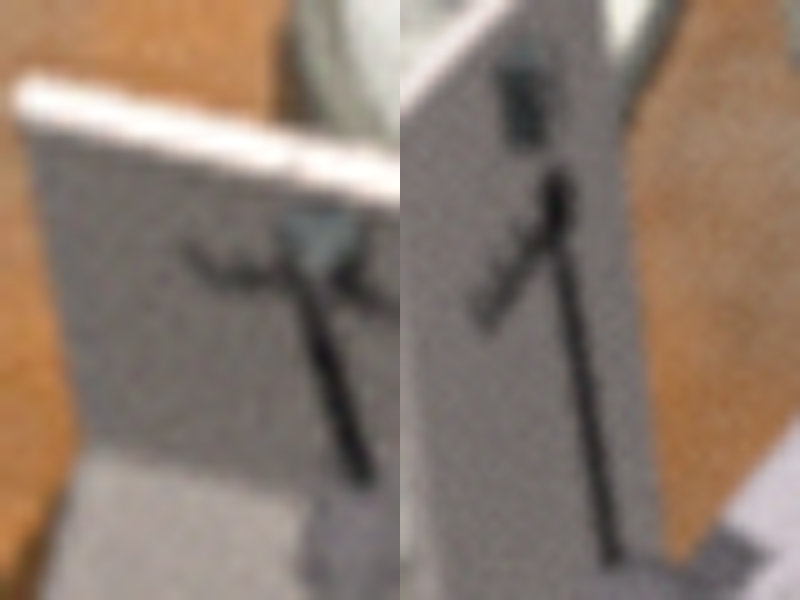

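Taking both views together, with the pointer about 6 mm in front of the tab, the remaining turn is ≈0.04 rad. That gives a tab angle of ≈0.24 rad, which agrees with the first fit. I press 6 mm more and hold.

Call:
carry_out:
  moves:
    - [0, 0, 0.3, 0]
    - [0, 0, 0.3, 0]
    - [0, 0, 0, 0]
    - [0, 0, 0, 0]
    - [0, 0, 0, 0]
    - [0, 0, 0, 0]
    - [0, 0, 0, 0]
    - [0, 0, 0, 0]

```text
time_s: 5.62
eef_pos: [0.5023, -0.076, 0.0791]
eef_rot: [0.777, 0.63, 0.0, 0.001]
wrist_force: [-1.8, -4.1, 6.0]
gripper_width: 0.004
finger_force: 3.1
```

```bash
python3 k.py 4
```

```text
(no output)
```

View pics/k4.png

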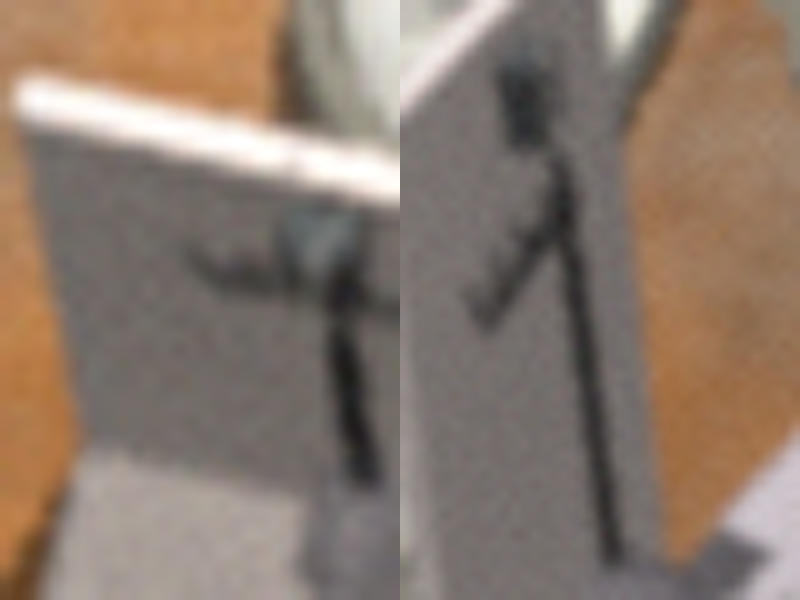

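The pointer tip now stands under the tab: top crop tip x≈335, tab centre ≈323, so it is perhaps 1–2 mm past centre. I ease back slightly, finish the hold, then release and rise.

Call:
carry_out:
  moves:
    - [0, 0, -0.2, 0]
    - [0, 0, 0, 0]
    - [0, 0, 0, 0]
    - [0, 0, 0, 0]
    - [0, 0, 0, 0]
    - [0, 0, 0, 0]
    - [0, 0, 0, 0]

```text
time_s: 6.6
eef_pos: [0.5023, -0.076, 0.081]
eef_rot: [0.777, 0.63, 0.0, 0.001]
wrist_force: [-1.2, -5.2, 6.2]
gripper_width: 0.006
finger_force: 3.0
```

Call:
carry_out:
  moves:
    - [0, 0, -1, 0]
    - [0, 0, -1.5, 0]
    - [0, 0, -2, 0]
    - [0, 0, -3, 0]
    - [0, 0, -3, 0]
    - [0, 0, -3, 0]
    - [0, 0, -1.5, 0]
    - [0, 0, 0, 0]
    - [0, 0, 0, 0]
    - [0, 0, 0, 0]
    - [0, 0, 0, 0]

```text
time_s: 7.98
eef_pos: [0.5016, -0.0754, 0.2298]
eef_rot: [0.777, 0.63, -0.0, -0.001]
wrist_force: [0.3, -0.1, -0.9]
gripper_width: 0.008
finger_force: 0.0
```

```bash
python3 look.py 5
```

```text
(no output)
```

View pics/l5.png

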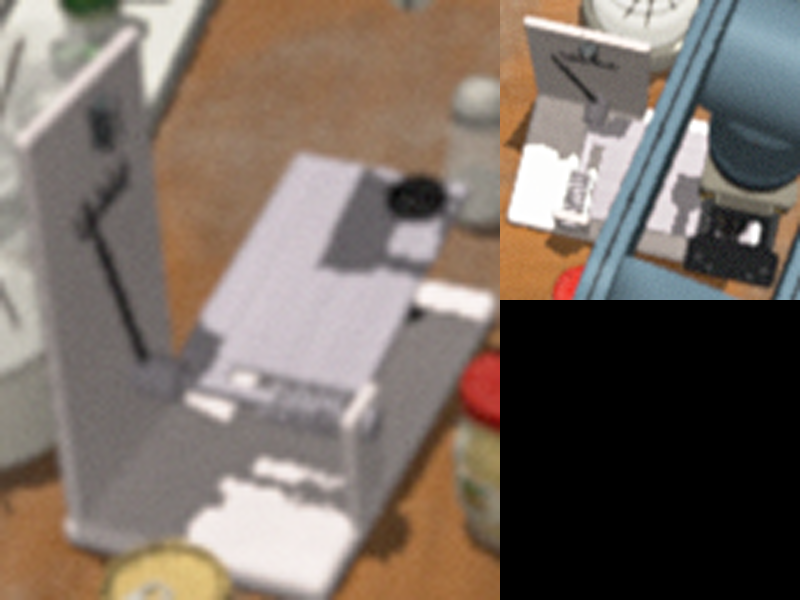

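The pointer is back at its rest, with its tip at side crop (88,215) as before. The tab, tin, jar and shaker look unmoved, and the gripper is clear.

```bash
python3 -c "
from cell import ctrl
print(ctrl.hand_in())"
```

```text
the job is handed in; nothing more can be done
None
```

I pressed the thumb pad until the pointer stood under the tab, held it there for about 1.9 s, and let go; the last picture shows the pointer back at rest and the tab, jar, tin and shaker unmoved, and the job is handed in (no verdict was returned).

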